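# Point out the parts of the next spindle set-up

## Robot

A 6-joint arm with a two-finger parallel gripper is mounted at the origin on a cart in front of the work surface, level with it; the furniture and walls round the work are solid. World frame = base frame: x ahead of the robot, y to its left, z up, the work surface at z = 0. Lengths are in m, angles in rad, forces in N, time in s.
With the tool pointing down it reaches from about 0.275 to 0.825 m from the base axis. Payload 4.9 kg.
Tool frame: the origin (TCP) lies on the centre line of the jaws, within the pads' length; the fingertips stand 25 mm ahead of it and the grasp point (between the pads) lies 6 mm ahead of it; z points along the fingers, y is the direction in which the jaws open and shut (so a half turn about z gives the same grasp; the last joint's range is limited). The gripper opens to 85 mm and grips with 20 to 120 N. Pads are 22 mm wide; open, the fingers measure 114 mm over their backs; the gripper's body (76 mm by 85 mm) begins 54 mm behind the grasp point. The pads swing forward as they close: fully open they stand 13 mm farther back than shut.
Start: joints at [1.183, 0.326, -0.193, 1.052, 0, 1.437], TCP at [0.138, 0.532, 0.219] pointing down, gripper open.
Joint ranges: [-2.65, 2.65], [-0.97, 1.79], [-1.3, 1.35], [-1.93, 2.1], [-1.47, 1.37], [-3.14, 3.14]. Speed limits (rad/s): [2.57, 2.57, 3.14, 3.14, 3.14, 3.14].

## Interface

Orientations are given as a unit quaternion [x, y, z, w].
In Python, from plant import bot, capture, get_calibration, hand_in gives the robot as it stands.
- The arm moves only by the tool arm_command, never from a script. Its argument "motion" is a list of rows, each an object of numbers: "tx", "ty", "tz": the shift along the tool's x, y, z in cm; "rx", "ry", "rz": the turn, a rotation vector about the tool's x, y, z in degrees; "claw": the closure, from 0 (fully open) to 1 (shut). A call has 1 to 10 rows; each row shifts and turns the commanded pose from where the row before left it, along the tool's axes as they then stand; what a row does not reach is not made up. A row lasts 1/8 s, in which the tool goes at most 62.5 mm and 10.7 degrees, less where a joint would pass 70% of its speed; a pose out of reach is approached as far as the arm can. A call with a gripper value outside its range is refused whole. The fingers move at their own pace and stop on an object; "force" is the grip in N (left out, the last holds). Time passes only in rows, so rows that do not move let the fingers close. It gives the time, the measured TCP pose, the force and the opening at its end, in the units of the state.
- bot.state(): the state, without advancing time (a new reading comes with each control period).
- capture(name): name is "scene" or "side" or "wrist"; returns the picture (420x560x3 uint8, blue, green, red); there is no depth.
- get_calibration(name): a dict with "intrinsics" (3x3 intrinsics, pixels), "origin" and "attitude" of the camera in the world. Camera axes: x right, y up, looking along -z (the intrinsics and any distortion apply to the point x, -y, -z); pixel columns grow to the right and rows downward; lengths in m; the calibration is good to about 2 mm. A picture is of the moment at which its call begins: read the wrist's pose just before it. get_calibration takes no time and is no camera call; for the wrist camera it gives the pose at the moment of the call.
- hand_in(): hands the job in, once; it reports no verdict.
The state is a dict: "time": time; "q": joint angles; "joint_vel": joint speeds; "tau": joint torques, N m; "position": TCP position; "tcp_rot": TCP orientation; "contact_force": force on the tool from outside, world axes, zero at the start; "ft_torque": the same for the moment, N m; "gripper_width": finger opening in m.
Only numpy, scipy, OpenCV 4.12 (cv2) and the standard library are available. Lean on these libraries where they do the work, as an engineer would, in place of code of your own. Each camera call takes 0.05 s, during which the arm holds its last target. There are 200 camera calls.

## Task

Show the apprentice which parts go on the spindle next, in fitting order: point down at the middle of the dark cutter block on the machine table, then of the thickest spacer ring, then of the thinnest spacer ring, each time pausing about two seconds with the fingertips some 3 cm above the part. Touch and move nothing, travel well above the parts, and do not point at the middle-thickness ring, which stays off. Finish with the fingertips still pointing at the thinnest ring.

Things in the scene. Friction and masses are not known exactly. Their poses are not given: they have to be found in the camera images.
- cutter_block_top (a point): cutter block: a dark grey steel drum 90 mm across and 42 mm high (the one lying on the machine table, not the one on the board behind it) with a bore and two small knives standing 3 mm out of its rim, loose on the table; this point is the centre of its top face. Its z axis is up
- spindle_ring_3_top (a point): thickest spacer ring: pale grey steel, 54 mm across, 30 mm high, lying flat, loose; this point is the centre of its top face (over the hole). Its z axis is up
- spindle_ring_1_top (a point): middle spacer ring: pale grey steel, 60 mm across, 20 mm high, lying flat, loose; this point is the centre of its top face (over the hole). Its z axis is up
- spindle_ring_2_top (a point): thinnest spacer ring: pale grey steel, 60 mm across, 10 mm high, lying flat, loose; this point is the centre of its top face (over the hole). Its z axis is up. The cutter block and the three rings may each stand at any of four places, and the centres are at least 100 mm apart
- cutter_block: the same cutter block as a body; origin at the centre of its underside, z axis up
- spindle_ring_1: the middle ring as a body; origin at the centre of its underside, z axis up
- spindle_ring_2: the thinnest ring as a body; origin at the centre of its underside, z axis up
- spindle_ring_3: the thickest ring as a body; origin at the centre of its underside, z axis up
- spanner_30: large dark spanner, 57x282x11 mm, at the front edge of the table; origin at the centre of its underside, z axis up
- spanner_17: small bright spanner, 32x194x6 mm, at the right; origin at the centre of its underside, z axis up
- setting_block: white setting block 40x60 mm with a black knob, 46 mm high, at the right; origin at the centre of its underside, z axis up
- pencil: red pencil 118 mm long, 8 mm high, at the front left; origin at the centre of its underside, z axis up
- wedge: beech wedge 30x120x24 mm, behind the parts; origin at the centre of its underside, z axis up
- tape_measure: yellow tape measure 36x78x61 mm, far left; origin at the centre of its underside, z axis up
- push_block: wooden push block 70x150x106 mm with a handle, far left; origin at the centre of its underside, z axis up

How it is judged:
By the outcome, as a careful person would: the job done as asked, in the order asked, and still so for the second after the job is handed in, with the robot touching nothing.
It also fails if it takes over 48 s, if anything falls off the work surface, if the arm or the gripper's body presses on something with over 40 N, if the wrist force passes 120 N, or if a joint passes its speed limit or range.

## Working session

There is one attempt and no reset: what is moved stays moved. The work goes in short steps, Python scripts to look and compute and a tool call to move; the robot and the scene stay as the last step left them, time stands still between calls to the robot, and variables do not carry over. Pictures are saved under pics/ and viewed, about 8 in all and at most 12, crops included, and the job is handed in when it is done.

Besides the shell and the picture viewer there is one more tool, called as name([rows], argument=value, ...), one row to a line, values as JSON. arm_command: Moves the arm, as the interface text tells. Its arguments: {"type":"object","properties":{"motion":{"type":"array"},"force":{"type":"number"}},"required":["motion"]}

```bash
mkdir -p pics
python3 - <<'E'
from plant import bot,capture,get_calibration
import cv2
for n in ("scene","side"):
    im=capture(n); cv2.imwrite(f"pics/{n}0.png",im); c=get_calibration(n); print(n,c)
print(bot.state())
E
```

```text
scene {'intrinsics': array([[446.35839248,   0.        , 280.57368556],
       [  0.        , 446.35839248, 203.63967568],
       [  0.        ,   0.        ,   1.        ]]), 'origin': array([-0.01816033, -0.71254677,  1.12917574]), 'attitude': array([ 0.33935395, -0.11534578, -0.27850442,  0.89104968])}
side {'intrinsics': array([[437.27805048,   0.        , 275.71663375],
       [  0.        , 437.27805048, 209.48288391],
       [  0.        ,   0.        ,   1.        ]]), 'origin': array([0.16705939, 1.30697316, 1.21701092]), 'attitude': array([-0.06884877,  0.40523374,  0.90252253, -0.1284467 ])}
{'time': 0.1, 'q': array([ 1.18280690e+00,  3.26863521e-01, -1.93479299e-01,  1.05200065e+00,
       -1.54087502e-06,  1.43659088e+00]), 'joint_vel': array([-0.0001206 , -0.00195225,  0.0021219 ,  0.0010045 , -0.00019372,
       -0.00186811]), 'tau': array([ 1.23749240e-03, -4.44238222e+01,  2.63038927e+01,  7.79736234e-03,
       -1.06610639e-04, -5.53169883e-06]), 'position': array([0.13787484, 0.5318832 , 0.21808529]), 'tcp_rot': array([ 1.26551699e-01,  9.91959711e-01, -7.47552635e-04, -1.98946346e-04]), 'contact_force': array([-0.30180215,  0.2053174 ,  0.64371302]), 'ft_torque': array([0.02642886, 0.00160077, 0.06221052]), 'gripper_width': 0.08580818481880248}
```

View pics/scene0.png

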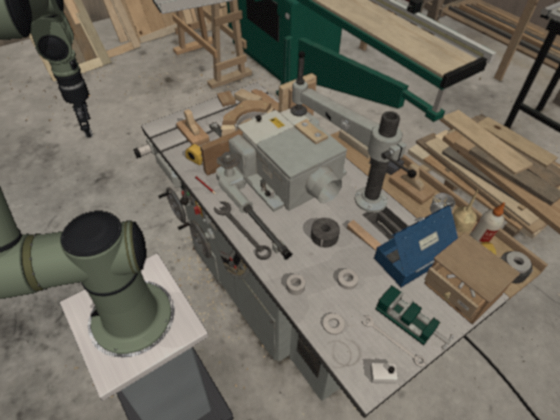

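View pics/side0.png

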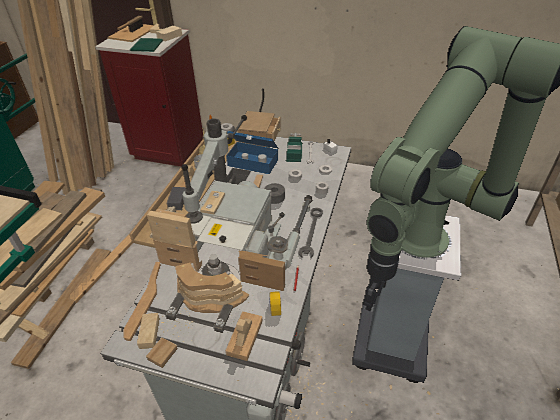

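The scene view shows the dark cutter block at about (325,232) and pale rings at (296,283), (347,278) and (333,323). The side view shows the same parts, block near (274,193) and rings near (322,190), (295,177), (326,170). I'll zoom in on both to tell the thicknesses apart.

```bash
cat > h.py <<'E'
import numpy as np
from scipy.spatial.transform import Rotation as R
def ray(c,u,v):
    d=np.linalg.inv(c["intrinsics"])@[u,v,1]; d=R.from_quat(c["attitude"]).as_matrix()@(d*[1,-1,-1]); return np.array(c["origin"]),d
def onplane(c,u,v,z):
    o,d=ray(c,u,v); return o+d*(z-o[2])/d[2]
def proj(c,p):
    x=R.from_quat(c["attitude"]).as_matrix().T@(np.array(p)-c["origin"]); x=x*[1,-1,-1]; k=c["intrinsics"]@x; return k[:2]/k[2]
E
python3 - <<'E'
import cv2,numpy as np
from h import *
from plant import get_calibration
a=cv2.imread("pics/scene0.png")[205:375,265:405]; b=cv2.imread("pics/side0.png")[135:215,240:360]
f=lambda i,s:cv2.resize(i,None,fx=s,fy=s,interpolation=cv2.INTER_CUBIC)
a=f(a,3.5);b=f(b,2.5); o=np.zeros((595,800,3),np.uint8);o[:a.shape[0],:a.shape[1]]=a;o[:b.shape[0],490:490+b.shape[1]]=b
cv2.imwrite("pics/crop.png",o)
c=get_calibration("scene")
for u,v,z in((325,225,.042),(296,282,.02),(347,277,.02),(333,322,.02)): 
    p=onplane(c,u,v,z);print(p.round(3),np.hypot(p[0],p[1]).round(3),proj(get_calibration("side"),p).round())
E
```

```text
[ 0.623 -0.075  0.042] 0.627 [272. 190.]
[ 0.433 -0.18   0.02 ] 0.469 [321. 187.]
[ 0.566 -0.251  0.02 ] 0.619 [296. 173.]
[ 0.441 -0.338  0.02 ] 0.555 [326. 166.]
```

View pics/crop.png

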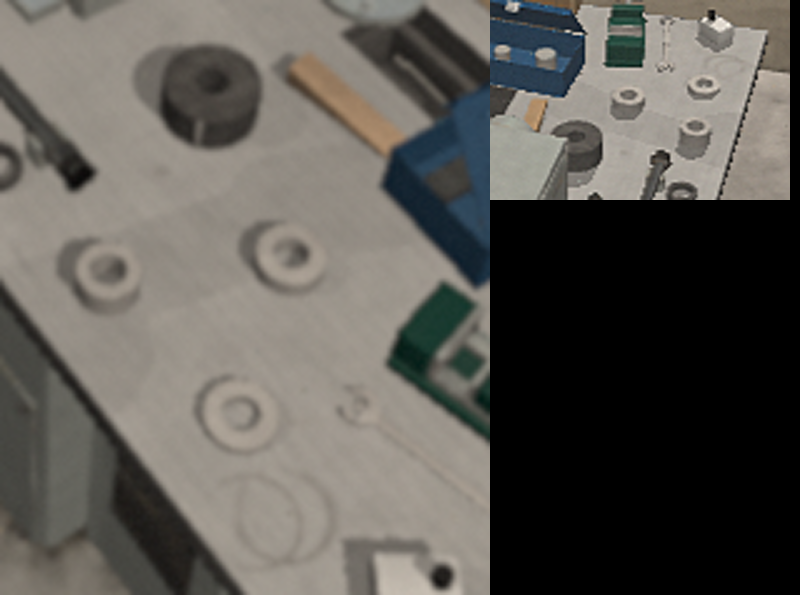

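The crop separates the three rings clearly. The tall narrow one at crop (108,266) is the thickest, the one at (290,250) is the middle ring, and the flat wide one at (238,411) is the thinnest. Next I'll triangulate the top centres and the machine's height along the way.

```bash
cat >> h.py <<'E'
def tri(cs,uvs):
    A=np.zeros((3,3));b=np.zeros(3);L=[]
    for c,(u,v) in zip(cs,uvs):
        o,d=ray(c,u,v);d/=np.linalg.norm(d);P=np.eye(3)-np.outer(d,d);A+=P;b+=P@o;L.append((o,P))
    x=np.linalg.solve(A,b);return x,[np.linalg.norm(P@(x-o)) for o,P in L]
E
python3 - <<'E'
from h import *
from plant import get_calibration,bot
cs=[get_calibration("scene"),get_calibration("side")]
for n,s,d,z in (("block",(325.6,227.9),(274.8,187.8),.042),("thick",(295.9,281),(321.6,187),.03),("thin",(333,322.4),(325.2,169),.01),("mid",(348,276.5),(295,174.5),.02),
 ("boxcornerR",(290,180),(271,190),0),("boxbackR",(343,157),(213,183),0),("post",(388,118),(213,120),0)):
    x,e=tri(cs,(s,d));print(n,x.round(3),np.round(e,4),"onplane",onplane(cs[0],*s,z).round(3),onplane(cs[1],*d,z).round(3))
E
```

```text
block [ 0.614 -0.088  0.047] [0.0003 0.0003] onplane [ 0.617 -0.085  0.042] [ 0.617 -0.094  0.042]
thick [ 0.431 -0.178  0.022] [0.0024 0.0024] onplane [ 0.43  -0.182  0.03 ] [ 0.427 -0.167  0.03 ]
thin [ 0.445 -0.334  0.005] [0.0006 0.0006] onplane [ 0.444 -0.336  0.01 ] [ 0.444 -0.327  0.01 ]
mid [ 0.57  -0.248  0.012] [0.0028 0.0028] onplane [ 0.569 -0.251  0.02 ] [ 0.565 -0.236  0.02 ]
boxcornerR [0.581 0.06  0.156] [0.0019 0.0019] onplane [0.675 0.183 0.   ] [ 0.644 -0.124  0.   ]
boxbackR [0.814 0.067 0.138] [0.0123 0.0123] onplane [0.912 0.17  0.   ] [ 0.913 -0.103  0.   ]
post [ 0.842 -0.051  0.357] [0.0068 0.0068] onplane [1.224 0.249 0.   ] [ 1.134 -0.625  0.   ]
```

arm_command([
  {"tz": -4,"claw": 1},
  {"tz": -4,"claw": 1},
  {"tz": -2,"claw": 1},
  {"tx": -3,"ty": -3,"claw": 1},
  {"tx": -4,"ty": -4,"claw": 1},
  {"tx": -4,"ty": -4,"claw": 1},
  {"tx": -4,"ty": -4,"claw": 1},
  {"tx": -4,"ty": -4,"claw": 1},
  {"tx": -4,"ty": -4,"claw": 1},
  {"tx": -4,"ty": -4,"claw": 1},
])

```text
schema error: expected keys tx, ty, tz, rx, ry, rz, claw
```

arm_command([
  {"tx": 0,"ty": 0,"tz": -4,"rx": 0,"ry": 0,"rz": 0,"claw": 1},
  {"tx": 0,"ty": 0,"tz": -4,"rx": 0,"ry": 0,"rz": 0,"claw": 1},
  {"tx": 0,"ty": 0,"tz": -2,"rx": 0,"ry": 0,"rz": 0,"claw": 1},
  {"tx": -3,"ty": -3,"tz": 0,"rx": 0,"ry": 0,"rz": 0,"claw": 1},
  {"tx": -4,"ty": -4,"tz": 0,"rx": 0,"ry": 0,"rz": 0,"claw": 1},
  {"tx": -4,"ty": -4,"tz": 0,"rx": 0,"ry": 0,"rz": 0,"claw": 1},
  {"tx": -4,"ty": -4,"tz": 0,"rx": 0,"ry": 0,"rz": 0,"claw": 1},
  {"tx": -4,"ty": -4,"tz": 0,"rx": 0,"ry": 0,"rz": 0,"claw": 1},
  {"tx": -4,"ty": -4,"tz": 0,"rx": 0,"ry": 0,"rz": 0,"claw": 1},
  {"tx": -4,"ty": -4,"tz": 0,"rx": 0,"ry": 0,"rz": 0,"claw": 1},
])

```text
time: 1.35
position: [0.3321, 0.2016, 0.3187]
tcp_rot: [0.126, 0.992, 0.0, 0.0]
contact_force: [0.5, 1.3, 0.5]
gripper_width: -0.0002
```

arm_command([
  {"tx": -4.5,"ty": -2.7,"tz": 0,"rx": 0,"ry": 0,"rz": 0,"claw": 1},
  {"tx": -4.5,"ty": -2.7,"tz": 0,"rx": 0,"ry": 0,"rz": 0,"claw": 1},
  {"tx": -4.5,"ty": -2.7,"tz": 0,"rx": 0,"ry": 0,"rz": 0,"claw": 1},
  {"tx": -4.5,"ty": -2.7,"tz": 0,"rx": 0,"ry": 0,"rz": 0,"claw": 1},
  {"tx": -4.5,"ty": -2.7,"tz": 0,"rx": 0,"ry": 0,"rz": 0,"claw": 1},
  {"tx": -4.5,"ty": -2.7,"tz": 0,"rx": 0,"ry": 0,"rz": 0,"claw": 1},
  {"tx": -4.5,"ty": -2.7,"tz": 0,"rx": 0,"ry": 0,"rz": 0,"claw": 1},
  {"tx": -3.4,"ty": -2,"tz": 0,"rx": 0,"ry": 0,"rz": 0,"claw": 1},
  {"tx": 0,"ty": 0,"tz": 0,"rx": 0,"ry": 0,"rz": 0,"claw": 1},
  {"tx": 0,"ty": 0,"tz": 0,"rx": 0,"ry": 0,"rz": 0,"claw": 1},
])

```text
time: 2.6
position: [0.6163, -0.0862, 0.3181]
tcp_rot: [0.127, 0.992, 0.0, -0.001]
contact_force: [1.1, 0.7, -0.2]
gripper_width: 0.0003
```

Run:
```python
from plant import bot,capture,get_calibration
import cv2,pickle
c=get_calibration("wrist");im=capture("wrist");pickle.dump(c,open("w1.pkl","wb"));cv2.imwrite("pics/w1.png",im);s=bot.state();print(s["position"],c)
```

```text
[ 0.6162117  -0.08582903  0.31868627] {'intrinsics': array([[342.64484336,   0.        , 276.07589382],
       [  0.        , 342.64484336, 206.80156278],
       [  0.        ,   0.        ,   1.        ]]), 'origin': array([ 0.55002176, -0.06865161,  0.47356   ]), 'attitude': array([-0.10706045, -0.08345636,  0.60623819,  0.78361237])}
```

View pics/w1.png

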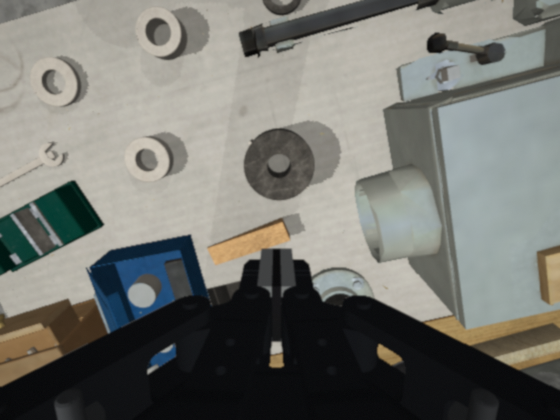

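The wrist view shows the block at (279,164), the thick ring at (159,33), the thin ring at (54,81), the middle ring at (148,158), and the shut fingertips ending near (277,250). I'll refine the centres with contours and work out the fingertip length.

Run:
```python
from h import *
import cv2,pickle
c=pickle.load(open("w1.pkl","rb"));im=cv2.imread("pics/w1.png");g=cv2.GaussianBlur(cv2.cvtColor(im,cv2.COLOR_BGR2GRAY),(3,3),0)
hsv=cv2.cvtColor(im,cv2.COLOR_BGR2HSV)
print([int(g[v,u]) for u,v in((255,170),(147,143),(40,75),(145,25),(100,120),(325,150))])
for n,(u,v),r,z,D in (("block",(279,164),45,.042,.09),("thick",(159,33),32,.03,.054),("thin",(54,81),34,.01,.06),("mid",(148,158),34,.02,.06)):
    y0,x0=max(v-r,0),max(u-r,0);p=g[y0:v+r,x0:u+r]
    t=75 if n=="block" else None
    cc=cv2.HoughCircles(cv2.resize(p,None,fx=4,fy=4,interpolation=cv2.INTER_CUBIC),cv2.HOUGH_GRADIENT_ALT,1,20,param1=150,param2=.6,minRadius=60,maxRadius=170)
    print(n)
    if cc is not None:
        for a,b,q in cc[0][:,:3]:
            U,V=x0+a/4,y0+b/4; w=onplane(c,U,V,z); e=onplane(c,U+q/4,V,z); print("  px",U.round(1),V.round(1),"r",q/4,"->",w.round(4),"diam",(2*np.linalg.norm(e-w)).round(4))
o,d=ray(c,277,249)
for dx in(-.011,0): print("tip z",(o+d*((.6162+dx-o[0])/d[0])).round(4))
```

```text
[75, 199, 181, 152, 181, 134]
block
thick
thin
mid
tip z [ 0.6052 -0.0824  0.3371]
tip z [ 0.6162 -0.0852  0.3099]
```

Run:
```python
from h import *
from plant import capture,get_calibration
import cv2,pickle
c=pickle.load(open("w1.pkl","rb"));im=cv2.imread("pics/w1.png");g=cv2.GaussianBlur(cv2.cvtColor(im,cv2.COLOR_BGR2GRAY),(3,3),0)
for n,(u,v),r,z in (("block",(279,164),48,.042),("thick",(159,33),33,.03),("thin",(54,81),34,.01),("mid",(148,158),34,.02)):
    y0,x0=max(v-r,0),max(u-r,0);p=g[y0:v+r,x0:u+r]
    m=(p<100) if n=="block" else (p>190)
    m=m.astype(np.uint8)*255
    k=max(cv2.findContours(m,cv2.RETR_EXTERNAL,cv2.CHAIN_APPROX_NONE)[0],key=cv2.contourArea)
    h=cv2.convexHull(k);(a,b),ax,_=cv2.fitEllipse(h);w=onplane(c,x0+a,y0+b,z);s=onplane(c,x0+a+np.mean(ax)/2,y0+b,z)
    print(n,(x0+a,y0+b),np.round(ax,1),w.round(4),"diam",(2*np.linalg.norm(s-w)).round(4))
o=np.zeros((400,800,3),np.uint8)
for i,nm in enumerate(("scene","side")):
    cc=get_calibration(nm);q=capture(nm);cv2.imwrite(f"pics/{nm}1.png",q)
    t=proj(cc,(.6162,-.0858,.2937));print(nm,"tip expected",t)
    a,b=t.astype(int);o[:,400*i:400*i+400]=cv2.resize(q[b-25:b+25,a-25:a+25],(400,400),interpolation=cv2.INTER_CUBIC);print("crop origin",a-25,b-25)
cv2.imwrite("pics/tip.png",o)
```

```text
block (278.7610168457031, 163.69047927856445) [69.4 71.1] [ 0.6129 -0.081   0.042 ] diam 0.0887
thick (169.60406875610352, 46.103179931640625) [5.4 6.4] [ 0.4464 -0.172   0.03  ] diam 0.007
thin (56.82671356201172, 100.44958114624023) [ 5.1 15.6] [ 0.4662 -0.339   0.01  ] diam 0.0134
mid (145.51630210876465, 159.1031379699707) [39.  44.1] [ 0.566  -0.2507  0.02  ] diam 0.0549
scene tip expected [334.11372271 169.91640311]
crop origin 309 144
side tip expected [272.95105322 138.62804554]
crop origin 247 113
```

View pics/tip.png

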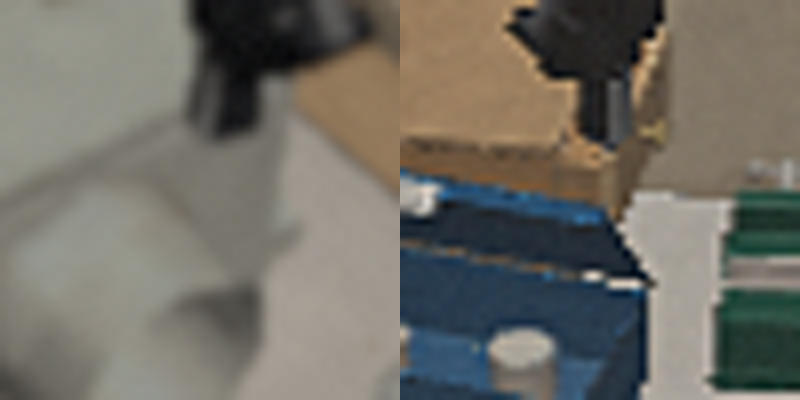

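Run:
```python
from h import *
from plant import get_calibration,bot
import cv2
cs=[get_calibration("scene"),get_calibration("side")]
print(tri(cs,((337.5,160.2),(272.6,131.1))))
print("scene ray at x=.6162, side ray at y=-.0858")
o,d=ray(cs[0],337.5,160.2);print(o+d*(.6162-o[0])/d[0]); o,d=ray(cs[1],272.6,131.1);print(o+d*(-.0858-o[1])/d[1])
s0=(.1379,.5319,.2181-.025)
print("start tip expected",[proj(c,s0) for c in cs], [proj(c,(.1379,.5319,.2181)) for c in cs])
o=np.zeros((400,800,3),np.uint8)
for i,n in enumerate(("scene","side")):
    t=proj(cs[i],s0).astype(int);q=cv2.imread(f"pics/{n}0.png")[t[1]-40:t[1]+40,t[0]-40:t[0]+40].copy();o[:,400*i:400*i+400]=cv2.resize(q,(400,400),interpolation=cv2.INTER_CUBIC)
cv2.imwrite("pics/tip0.png",o)
```

```text
(array([ 0.61920131, -0.08808395,  0.32742882]), [np.float64(0.0021867556959624477), np.float64(0.0021867556959624104)])
scene ray at x=.6162, side ray at y=-.0858
[ 0.6162     -0.09297744  0.33466758]
[ 0.6167544  -0.0858      0.32749666]
start tip expected [array([ 92.37310984, 140.0267729 ]), array([372.68167598, 308.49388284])] [array([ 90.02644395, 133.8992784 ]), array([373.82780715, 303.07074082])]
```

View pics/tip0.png

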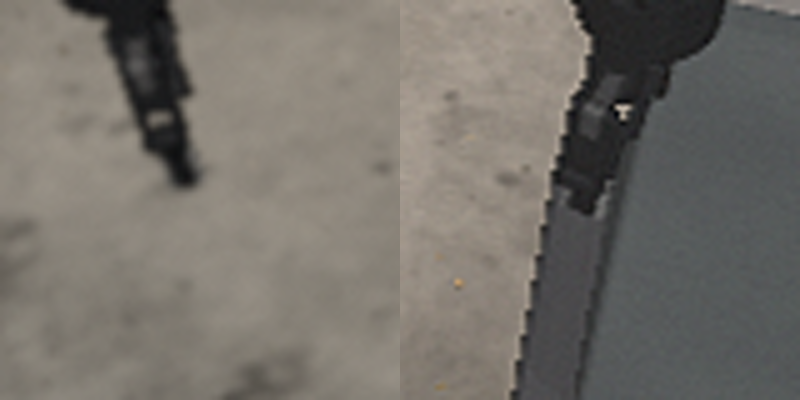

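By my measurement the fingertips sit higher than the spec's 25 mm ahead of the TCP (about z 0.33 against 0.294 expected). I'll go down partway, keeping a safe margin, and check against a plainer background.

arm_command([
  {"tx": 0,"ty": 0,"tz": 4,"rx": 0,"ry": 0,"rz": 0,"claw": 1},
  {"tx": 0,"ty": 0,"tz": 5,"rx": 0,"ry": 0,"rz": 0,"claw": 1},
  {"tx": 0,"ty": 0,"tz": 5,"rx": 0,"ry": 0,"rz": 0,"claw": 1},
  {"tx": 0,"ty": 0,"tz": 3,"rx": 0,"ry": 0,"rz": 0,"claw": 1},
  {"tx": 0,"ty": 0,"tz": 2,"rx": 0,"ry": 0,"rz": 0,"claw": 1},
  {"tx": 0,"ty": 0,"tz": 0,"rx": 0,"ry": 0,"rz": 0,"claw": 1},
])

```text
time: 3.5
position: [0.6153, -0.0855, 0.1277]
tcp_rot: [0.126, 0.992, 0.0, -0.002]
contact_force: [-0.0, 0.9, 0.8]
gripper_width: -0.0002
```

Run:
```python
from h import *
from plant import capture,get_calibration,bot
import cv2,pickle
p=bot.state()["position"];print(p,bot.state()["gripper_width"])
o=np.zeros((600,800,3),np.uint8)
for i,n in enumerate(("scene","side")):
    c=get_calibration(n);q=capture(n);cv2.imwrite(f"pics/{n}2.png",q)
    t=proj(c,p-[0,0,.025]);a,b=t.astype(int);print(n,t,"tcp",proj(c,p),"origin",a-25,b-30)
    o[:480,400*i:400*i+400]=cv2.resize(q[b-30:b+30,a-25:a+25],(400,480),interpolation=cv2.INTER_CUBIC)
cv2.imwrite("pics/tip2.png",o)
c=get_calibration("wrist");q=capture("wrist");cv2.imwrite("pics/w2.png",q);pickle.dump(c,open("w2.pkl","wb"))
print("wrist tip exp",[proj(c,p+[dx,0,-.025]) for dx in(-.011,0,.011)])
```

```text
[ 0.61534809 -0.08551073  0.12773464] -0.00020800369600799848
scene [327.17202695 215.70240455] tcp [327.95981922 210.27013732] origin 302 185
side [274.23424299 177.68600503] tcp [274.09940418 172.89041452] origin 249 147
wrist tip exp [array([270.56655024, 215.07909483]), array([275.51893201, 233.07995783]), array([280.32539673, 250.55044314])]
```

View pics/tip2.png

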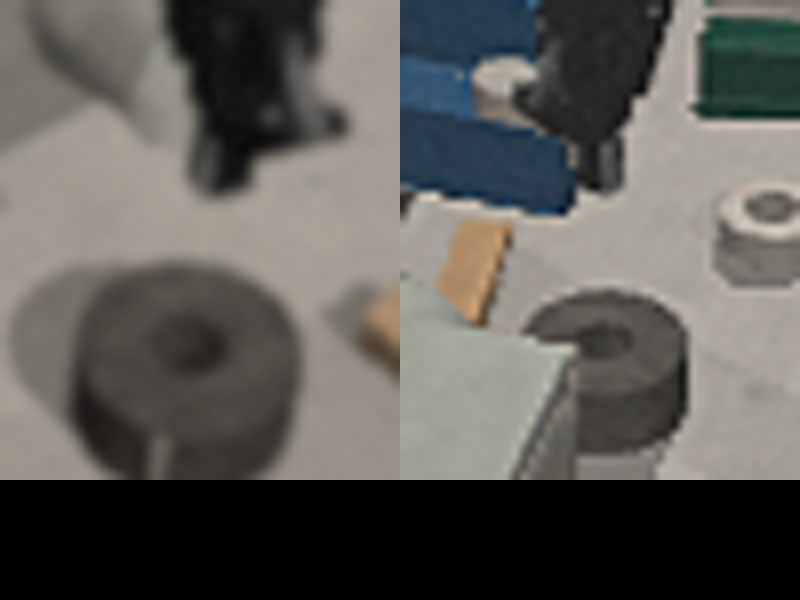

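View pics/w2.png

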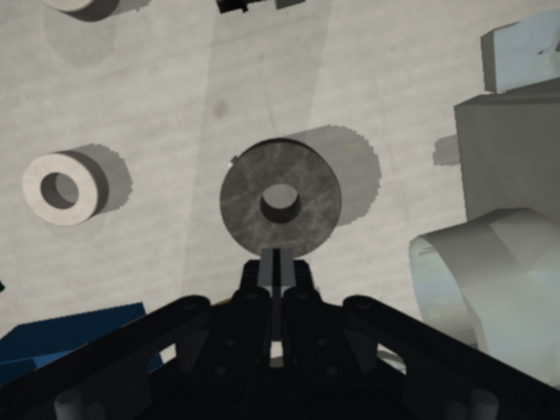

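Run:
```python
from h import *
from plant import get_calibration,bot
import pickle
cs=[get_calibration("scene"),get_calibration("side")]
w1,w2=[pickle.load(open(f"w{i}.pkl","rb")) for i in(1,2)]
p=bot.state()["position"]
print("tip tri",tri(cs,((329.75,208.5),(274,170.75))))
X=np.array([-.968,.251,0]);Y=np.array([.251,.968,0])
for h in(-.01,0,.012,.025): print("now h",h,"wrist near edge",proj(w2,p+X*.011-[0,0,h]).round(1),"mid",proj(w2,p-[0,0,h]).round(1))
for h in(-.022,-.01,0,.012,.025):
    q=np.array([.1379,.5319,.2181-h]); print("start h",h,[[proj(c,q+s*.05*Y).round(1).tolist() for s in(-1,1)] for c in cs])
for w in(w1,w2):
    b=np.array([.615,-.085,.042]);print("block px",proj(w,b).round(1),"diam",[round(float(np.linalg.norm(proj(w,b+d)-proj(w,b-d))),1) for d in(.045*X,.045*Y)])
```

```text
tip tri (array([ 0.61739806, -0.08886634,  0.13666321]), [np.float64(0.0009595680585501884), np.float64(0.0009595680585502479)])
now h -0.01 wrist near edge [274.6 244.3] mid [274.7 266.5]
now h 0 wrist near edge [274.7 236.4] mid [274.7 257.5]
now h 0.012 wrist near edge [274.8 228.2] mid [274.8 248. ]
now h 0.025 wrist near edge [274.9 220.3] mid [274.9 239. ]
start h -0.022 [[[89.3, 138.1], [86.6, 119.1]], [[381.6, 285.6], [367.8, 311.4]]]
start h -0.01 [[[90.4, 141.1], [87.8, 122.1]], [[381.0, 288.3], [367.3, 314.1]]]
start h 0 [[[91.4, 143.6], [88.7, 124.6]], [[380.5, 290.6], [366.8, 316.3]]]
start h 0.012 [[[92.6, 146.6], [89.8, 127.5]], [[379.9, 293.2], [366.3, 318.9]]]
start h 0.025 [[[93.8, 149.8], [91.0, 130.7]], [[379.3, 296.0], [365.7, 321.6]]]
block px [276.1 166.1] diam [70.8, 71.1]
block px [276.1 203.9] diam [118.3, 122.3]
```

Three views, and the start pictures with the gripper open, all agree: the fingertips are about 9 mm behind the reported TCP, roughly 34 mm short of the spec. The block's size and height come out right in the same views, so I'll go by what the cameras show. I'm lowering 6 cm, which still wouldn't touch if the spec were right, and then pausing.

arm_command([
  {"tx": 0.1,"ty": 0,"tz": 2,"rx": 0,"ry": 0,"rz": 0,"claw": 1},
  {"tx": 0.1,"ty": 0,"tz": 2,"rx": 0,"ry": 0,"rz": 0,"claw": 1},
  {"tx": 0,"ty": 0,"tz": 1.2,"rx": 0,"ry": 0,"rz": 0,"claw": 1},
  {"tx": 0,"ty": 0,"tz": 0.6,"rx": 0,"ry": 0,"rz": 0,"claw": 1},
  {"tx": 0,"ty": 0,"tz": 0,"rx": 0,"ry": 0,"rz": 0,"claw": 1},
  {"tx": 0,"ty": 0,"tz": 0,"rx": 0,"ry": 0,"rz": 0,"claw": 1},
])

```text
time: 4.4
position: [0.6157, -0.0863, 0.0716]
tcp_rot: [0.127, 0.992, -0.0, 0.001]
contact_force: [0.3, -0.6, 0.5]
gripper_width: -0.0004
```

```bash
cat > look.py <<'E'
import sys,cv2
from h import *
from plant import capture,get_calibration,bot
k=sys.argv[1];p=bot.state()["position"];print(p)
o=np.zeros((480,800,3),np.uint8)
for i,n in enumerate(("scene","side")):
    c=get_calibration(n);q=capture(n);cv2.imwrite(f"pics/{n}{k}.png",q)
    a,b=proj(c,p).astype(int);print(n,"origin",a-25,b-25)
    o[:,400*i:400*i+400]=cv2.resize(q[b-25:b+35,a-25:a+25],(400,480),interpolation=cv2.INTER_CUBIC)
cv2.imwrite(f"pics/tip{k}.png",o)
E
python3 look.py 3
```

```text
[ 0.61566739 -0.08631618  0.07155041]
scene origin 301 197
side origin 249 158
```

View pics/tip3.png

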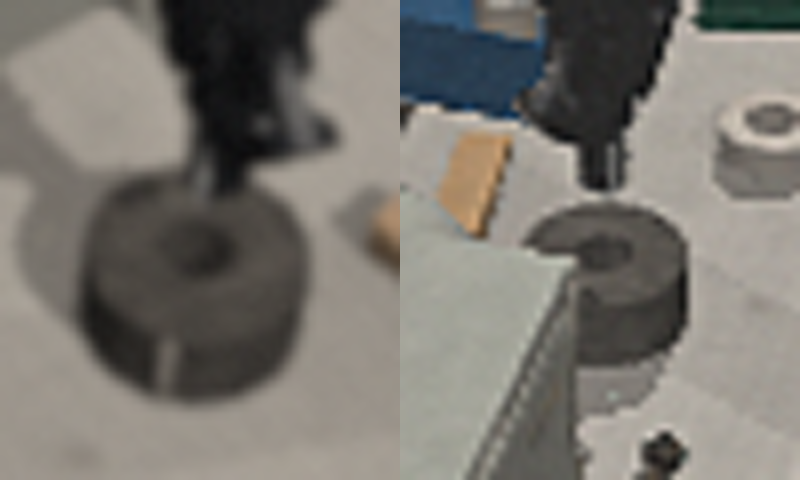

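The tip is 32–39 mm above the bore centre in the two views and a few mm off to one side. I'll trim that, then pause for over two seconds.

arm_command([
  {"tx": 0,"ty": 0.3,"tz": 0.4,"rx": 0,"ry": 0,"rz": 0,"claw": 1},
  {"tx": 0,"ty": 0,"tz": 0,"rx": 0,"ry": 0,"rz": 0,"claw": 1},
  {"tx": 0,"ty": 0,"tz": 0,"rx": 0,"ry": 0,"rz": 0,"claw": 1},
  {"tx": 0,"ty": 0,"tz": 0,"rx": 0,"ry": 0,"rz": 0,"claw": 1},
  {"tx": 0,"ty": 0,"tz": 0,"rx": 0,"ry": 0,"rz": 0,"claw": 1},
  {"tx": 0,"ty": 0,"tz": 0,"rx": 0,"ry": 0,"rz": 0,"claw": 1},
  {"tx": 0,"ty": 0,"tz": 0,"rx": 0,"ry": 0,"rz": 0,"claw": 1},
  {"tx": 0,"ty": 0,"tz": 0,"rx": 0,"ry": 0,"rz": 0,"claw": 1},
  {"tx": 0,"ty": 0,"tz": 0,"rx": 0,"ry": 0,"rz": 0,"claw": 1},
  {"tx": 0,"ty": 0,"tz": 0,"rx": 0,"ry": 0,"rz": 0,"claw": 1},
])

```text
time: 5.75
position: [0.6158, -0.0833, 0.0668]
tcp_rot: [0.127, 0.992, 0.0, 0.0]
contact_force: [0.3, 0.3, 0.1]
gripper_width: 0.0002
```

arm_command([
  {"tx": 0,"ty": 0,"tz": 0,"rx": 0,"ry": 0,"rz": 0,"claw": 1},
  {"tx": 0,"ty": 0,"tz": 0,"rx": 0,"ry": 0,"rz": 0,"claw": 1},
  {"tx": 0,"ty": 0,"tz": 0,"rx": 0,"ry": 0,"rz": 0,"claw": 1},
  {"tx": 0,"ty": 0,"tz": 0,"rx": 0,"ry": 0,"rz": 0,"claw": 1},
  {"tx": 0,"ty": 0,"tz": 0,"rx": 0,"ry": 0,"rz": 0,"claw": 1},
  {"tx": 0,"ty": 0,"tz": 0,"rx": 0,"ry": 0,"rz": 0,"claw": 1},
  {"tx": 0,"ty": 0,"tz": 0,"rx": 0,"ry": 0,"rz": 0,"claw": 1},
  {"tx": 0,"ty": 0,"tz": 0,"rx": 0,"ry": 0,"rz": 0,"claw": 1},
])

```text
time: 6.75
position: [0.6158, -0.0833, 0.0668]
tcp_rot: [0.127, 0.992, -0.0, -0.0]
contact_force: [-0.2, 0.7, 0.7]
gripper_width: -0.0001
```

Run:
```python
from h import *
from plant import get_calibration,bot
import pickle,cv2
cs=[get_calibration("scene"),get_calibration("side")]
print("tip",tri(cs,((328.75,221.1),(274,181.5)))[0],"bore",tri(cs,((326,228),(274.5,189)))[0],bot.state()["position"])
c=pickle.load(open("w1.pkl","rb"));hsv=cv2.cvtColor(cv2.imread("pics/w1.png"),cv2.COLOR_BGR2HSV)
for n,u,v,z in (("thick",159,33,.03),("thin",54,81,.01),("mid",148,158,.02)): print(n,onplane(c,u,v,z).round(4))
```

```text
tip [ 0.61934587 -0.09061545  0.078604  ] bore [ 0.61658881 -0.08593498  0.04205676] [ 0.61580173 -0.08326855  0.06678092]
thick [ 0.4298 -0.1794  0.03  ]
thin [ 0.4434 -0.3326  0.01  ]
mid [ 0.5654 -0.247   0.02  ]
```

arm_command([
  {"tx": 0,"ty": 0,"tz": -4,"rx": 0,"ry": 0,"rz": 0,"claw": 1},
  {"tx": 0,"ty": 0,"tz": -5,"rx": 0,"ry": 0,"rz": 0,"claw": 1},
  {"tx": 0,"ty": 0,"tz": -5,"rx": 0,"ry": 0,"rz": 0,"claw": 1},
  {"tx": 3.2,"ty": -2.8,"tz": 0,"rx": 0,"ry": 0,"rz": 0,"claw": 1},
  {"tx": 3.2,"ty": -2.8,"tz": 0,"rx": 0,"ry": 0,"rz": 0,"claw": 1},
  {"tx": 3.2,"ty": -2.8,"tz": 0,"rx": 0,"ry": 0,"rz": 0,"claw": 1},
  {"tx": 3.2,"ty": -2.8,"tz": 0,"rx": 0,"ry": 0,"rz": 0,"claw": 1},
  {"tx": 3.0,"ty": -2.7,"tz": 0,"rx": 0,"ry": 0,"rz": 0,"claw": 1},
  {"tx": 0,"ty": 0,"tz": 0,"rx": 0,"ry": 0,"rz": 0,"claw": 1},
  {"tx": 0,"ty": 0,"tz": 0,"rx": 0,"ry": 0,"rz": 0,"claw": 1},
])

```text
time: 8.0
position: [0.4287, -0.1783, 0.2071]
tcp_rot: [0.127, 0.992, -0.0, 0.001]
contact_force: [0.5, -0.0, 0.8]
gripper_width: 0.0003
```

arm_command([
  {"tx": 0,"ty": 0,"tz": 5,"rx": 0,"ry": 0,"rz": 0,"claw": 1},
  {"tx": 0,"ty": 0,"tz": 4,"rx": 0,"ry": 0,"rz": 0,"claw": 1},
  {"tx": 0,"ty": 0,"tz": 3,"rx": 0,"ry": 0,"rz": 0,"claw": 1},
  {"tx": 0,"ty": 0,"tz": 1.5,"rx": 0,"ry": 0,"rz": 0,"claw": 1},
  {"tx": 0,"ty": 0,"tz": 0.8,"rx": 0,"ry": 0,"rz": 0,"claw": 1},
  {"tx": 0,"ty": 0,"tz": 0.5,"rx": 0,"ry": 0,"rz": 0,"claw": 1},
  {"tx": 0,"ty": 0,"tz": 0,"rx": 0,"ry": 0,"rz": 0,"claw": 1},
  {"tx": 0,"ty": 0,"tz": 0,"rx": 0,"ry": 0,"rz": 0,"claw": 1},
])

```text
time: 9.0
position: [0.4285, -0.1784, 0.0593]
tcp_rot: [0.127, 0.992, -0.0, 0.001]
contact_force: [0.8, -0.1, 0.2]
gripper_width: 0.0005
```

```bash
python3 look.py 4
```

```text
[ 0.42849246 -0.17839557  0.05934161]
scene origin 270 249
side origin 297 154
```

View pics/tip4.png

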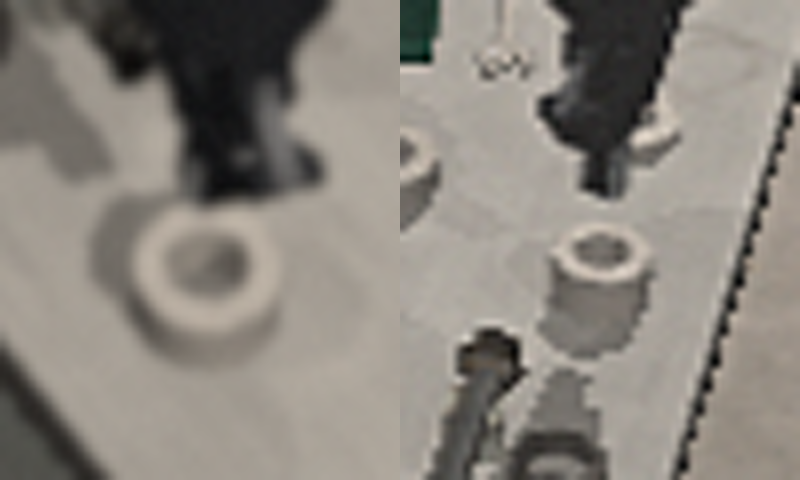

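The tip is about 37 mm above the thick ring and centred in both views: scene tip (220,197) over hole (206,265), side tip (602,195) over hole (602,250). I'll lower a little and pause.

arm_command([
  {"tx": 0,"ty": 0,"tz": 0.6,"rx": 0,"ry": 0,"rz": 0,"claw": 1},
  {"tx": 0,"ty": 0,"tz": 0,"rx": 0,"ry": 0,"rz": 0,"claw": 1},
  {"tx": 0,"ty": 0,"tz": 0,"rx": 0,"ry": 0,"rz": 0,"claw": 1},
  {"tx": 0,"ty": 0,"tz": 0,"rx": 0,"ry": 0,"rz": 0,"claw": 1},
  {"tx": 0,"ty": 0,"tz": 0,"rx": 0,"ry": 0,"rz": 0,"claw": 1},
  {"tx": 0,"ty": 0,"tz": 0,"rx": 0,"ry": 0,"rz": 0,"claw": 1},
  {"tx": 0,"ty": 0,"tz": 0,"rx": 0,"ry": 0,"rz": 0,"claw": 1},
  {"tx": 0,"ty": 0,"tz": 0,"rx": 0,"ry": 0,"rz": 0,"claw": 1},
  {"tx": 0,"ty": 0,"tz": 0,"rx": 0,"ry": 0,"rz": 0,"claw": 1},
  {"tx": 0,"ty": 0,"tz": 0,"rx": 0,"ry": 0,"rz": 0,"claw": 1},
])

```text
time: 10.35
position: [0.428, -0.1781, 0.0528]
tcp_rot: [0.127, 0.992, 0.0, -0.0]
contact_force: [-0.2, 0.8, -0.2]
gripper_width: 0.0005
```

arm_command([
  {"tx": 0,"ty": 0,"tz": 0,"rx": 0,"ry": 0,"rz": 0,"claw": 1},
  {"tx": 0,"ty": 0,"tz": 0,"rx": 0,"ry": 0,"rz": 0,"claw": 1},
  {"tx": 0,"ty": 0,"tz": 0,"rx": 0,"ry": 0,"rz": 0,"claw": 1},
  {"tx": 0,"ty": 0,"tz": 0,"rx": 0,"ry": 0,"rz": 0,"claw": 1},
  {"tx": 0,"ty": 0,"tz": 0,"rx": 0,"ry": 0,"rz": 0,"claw": 1},
  {"tx": 0,"ty": 0,"tz": 0,"rx": 0,"ry": 0,"rz": 0,"claw": 1},
  {"tx": 0,"ty": 0,"tz": 0,"rx": 0,"ry": 0,"rz": 0,"claw": 1},
  {"tx": 0,"ty": 0,"tz": 0,"rx": 0,"ry": 0,"rz": 0,"claw": 1},
])

```text
time: 11.35
position: [0.428, -0.1782, 0.0528]
tcp_rot: [0.127, 0.992, -0.0, 0.0]
contact_force: [-0.3, -0.3, 0.4]
gripper_width: 0.0003
```

arm_command([
  {"tx": 0,"ty": 0,"tz": -4,"rx": 0,"ry": 0,"rz": 0,"claw": 1},
  {"tx": 0,"ty": 0,"tz": -5,"rx": 0,"ry": 0,"rz": 0,"claw": 1},
  {"tx": 0,"ty": 0,"tz": -5,"rx": 0,"ry": 0,"rz": 0,"claw": 1},
  {"tx": -1.3,"ty": -3.6,"tz": 0,"rx": 0,"ry": 0,"rz": 0,"claw": 1},
  {"tx": -1.4,"ty": -3.7,"tz": 0,"rx": 0,"ry": 0,"rz": 0,"claw": 1},
  {"tx": -1.4,"ty": -3.7,"tz": 0,"rx": 0,"ry": 0,"rz": 0,"claw": 1},
  {"tx": -1.3,"ty": -3.6,"tz": 0,"rx": 0,"ry": 0,"rz": 0,"claw": 1},
  {"tx": 0,"ty": 0,"tz": 0,"rx": 0,"ry": 0,"rz": 0,"claw": 1},
  {"tx": 0,"ty": 0,"tz": 0,"rx": 0,"ry": 0,"rz": 0,"claw": 1},
])

```text
time: 12.48
position: [0.4431, -0.3324, 0.1924]
tcp_rot: [0.127, 0.992, 0.001, -0.0]
contact_force: [0.4, -0.1, -0.3]
gripper_width: 0.0001
```

arm_command([
  {"tx": 0,"ty": 0,"tz": 5,"rx": 0,"ry": 0,"rz": 0,"claw": 1},
  {"tx": 0,"ty": 0,"tz": 4,"rx": 0,"ry": 0,"rz": 0,"claw": 1},
  {"tx": 0,"ty": 0,"tz": 3,"rx": 0,"ry": 0,"rz": 0,"claw": 1},
  {"tx": 0,"ty": 0,"tz": 1.8,"rx": 0,"ry": 0,"rz": 0,"claw": 1},
  {"tx": 0,"ty": 0,"tz": 1,"rx": 0,"ry": 0,"rz": 0,"claw": 1},
  {"tx": 0,"ty": 0,"tz": 0.6,"rx": 0,"ry": 0,"rz": 0,"claw": 1},
  {"tx": 0,"ty": 0,"tz": 0,"rx": 0,"ry": 0,"rz": 0,"claw": 1},
  {"tx": 0,"ty": 0,"tz": 0,"rx": 0,"ry": 0,"rz": 0,"claw": 1},
])

```text
time: 13.48
position: [0.444, -0.3334, 0.0395]
tcp_rot: [0.127, 0.992, -0.0, 0.001]
contact_force: [0.5, -0.9, 0.4]
gripper_width: -0.0001
```

```bash
python3 look.py 5
```

```text
[ 0.44403829 -0.33337657  0.03951942]
scene origin 308 291
side origin 300 137
```

View pics/tip5.png

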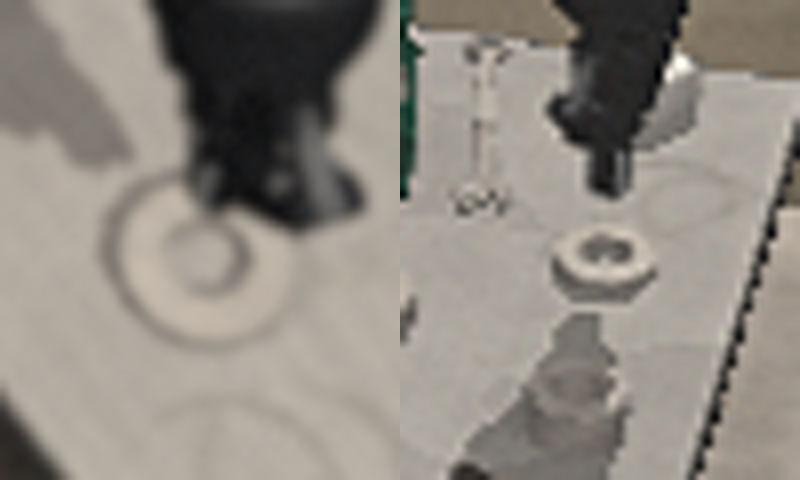

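Run:
```python
from h import *
from plant import get_calibration
cs=[get_calibration("scene"),get_calibration("side")]
print("tip",tri(cs,((335.5,317),(325.9,161.4))),"hole",tri(cs,((333.75,322.9),(325.6,168.25))))
print("thick tip",tri(cs,((297.5,273.6),(322.25,178.4))),"hole",tri(cs,((295.75,282.1),(322.25,185.25))))
```

```text
tip (array([ 0.44494179, -0.33899228,  0.04451959]), [np.float64(0.00018819110060277255), np.float64(0.0001881911006027516)]) hole (array([ 0.44459912, -0.33714766,  0.00748281]), [np.float64(0.001000167150753872), np.float64(0.0010001671507537224)])
thick tip (array([ 0.43131226, -0.18252928,  0.06569019]), [np.float64(0.002308104836518267), np.float64(0.002308104836518369)]) hole (array([ 0.42813681, -0.18345202,  0.02707882]), [np.float64(0.0007388402351292251), np.float64(0.000738840235129235)])
```

Triangulated, the tip is within 2 mm of the thin ring's centre and about 37 mm above it. I'll lower 6 mm and pause.

arm_command([
  {"tx": 0,"ty": 0.1,"tz": 0.6,"rx": 0,"ry": 0,"rz": 0,"claw": 1},
  {"tx": 0,"ty": 0,"tz": 0,"rx": 0,"ry": 0,"rz": 0,"claw": 1},
  {"tx": 0,"ty": 0,"tz": 0,"rx": 0,"ry": 0,"rz": 0,"claw": 1},
  {"tx": 0,"ty": 0,"tz": 0,"rx": 0,"ry": 0,"rz": 0,"claw": 1},
  {"tx": 0,"ty": 0,"tz": 0,"rx": 0,"ry": 0,"rz": 0,"claw": 1},
  {"tx": 0,"ty": 0,"tz": 0,"rx": 0,"ry": 0,"rz": 0,"claw": 1},
  {"tx": 0,"ty": 0,"tz": 0,"rx": 0,"ry": 0,"rz": 0,"claw": 1},
  {"tx": 0,"ty": 0,"tz": 0,"rx": 0,"ry": 0,"rz": 0,"claw": 1},
  {"tx": 0,"ty": 0,"tz": 0,"rx": 0,"ry": 0,"rz": 0,"claw": 1},
  {"tx": 0,"ty": 0,"tz": 0,"rx": 0,"ry": 0,"rz": 0,"claw": 1},
])

```text
time: 14.82
position: [0.4438, -0.3321, 0.0328]
tcp_rot: [0.127, 0.992, -0.0, 0.0]
contact_force: [-0.0, -0.6, 0.1]
gripper_width: -0.0004
```

arm_command([
  {"tx": 0,"ty": 0,"tz": 0,"rx": 0,"ry": 0,"rz": 0,"claw": 1},
  {"tx": 0,"ty": 0,"tz": 0,"rx": 0,"ry": 0,"rz": 0,"claw": 1},
  {"tx": 0,"ty": 0,"tz": 0,"rx": 0,"ry": 0,"rz": 0,"claw": 1},
  {"tx": 0,"ty": 0,"tz": 0,"rx": 0,"ry": 0,"rz": 0,"claw": 1},
  {"tx": 0,"ty": 0,"tz": 0,"rx": 0,"ry": 0,"rz": 0,"claw": 1},
  {"tx": 0,"ty": 0,"tz": 0,"rx": 0,"ry": 0,"rz": 0,"claw": 1},
  {"tx": 0,"ty": 0,"tz": 0,"rx": 0,"ry": 0,"rz": 0,"claw": 1},
  {"tx": 0,"ty": 0,"tz": 0,"rx": 0,"ry": 0,"rz": 0,"claw": 1},
  {"tx": 0,"ty": 0,"tz": 0,"rx": 0,"ry": 0,"rz": 0,"claw": 1},
])

```text
time: 15.95
position: [0.4438, -0.3321, 0.0328]
tcp_rot: [0.127, 0.992, -0.0, 0.0]
contact_force: [-0.1, 0.7, 0.2]
gripper_width: -0.0001
```

```bash
python3 -c "
from plant import hand_in,bot
s=bot.state();print(s['time'],s['position'],s['contact_force']);print(hand_in())"
```

```text
15.95 [ 0.44384339 -0.3320717   0.03278319] [-0.12671716  0.69763342  0.15728619]
the job is handed in; nothing more can be done
None
```

With the fingers shut, I pointed at the cutter block, then the thickest ring, then the thinnest ring, pausing just over 2 s at each. Between parts I lifted about 14 cm. I handed the job in at 15.95 s, still pointing at the thinnest ring.

- **Position:** in the camera checks just before the final trims, the fingertips were within about 3–5 mm of each part's centre sideways. They were about 37 mm above the part. I then lowered them 5–6 mm at each stop, to an estimated 31–32 mm, and took no picture after those last small moves.
- **Contact:** force readings stayed at noise level, about 1 N, so nothing appears to have been touched. The middle ring was never pointed at or passed over.
- **Disagreement:** the description puts the fingertips 25 mm ahead of the TCP. The scene and side cameras put the shut fingertips about 5–9 mm behind the reported TCP, and the wrist view also showed them short of the described length. I set the heights by the cameras. If the description is right instead, the fingertips were at about the height of the part tops, not 3 cm above.

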